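Cap the carrier tray's tub and stack it on the base tray

ROBOT

A 6-joint arm with a two-finger parallel gripper is mounted at the origin on the work surface; the furniture and walls round the work are solid. World frame = base frame: x ahead of the robot, y to its left, z up, the work surface at z = 0. Lengths are in m, angles in rad, forces in N, time in s.
With the tool pointing down it reaches from about 0.3 to 0.775 m from the base axis. Payload 14.6 kg.
Tool frame: the origin (TCP) lies on the centre line of the jaws, within the pads' length; the fingertips stand 14 mm ahead of it and the grasp point (between the pads) lies 5 mm behind it; x points along the fingers, y is the direction in which the jaws open and shut, and the axes are right-handed (so a half turn about x gives the same grasp; the last joint's range is limited). The gripper opens to 94 mm and grips with 3 to 60 N. Pads are 16 mm wide; open, the fingers measure 119 mm over their backs; the gripper's body (75 mm by 177 mm) begins 78 mm behind the grasp point.
Start: joints at [-1.358, 0.3, 1.521, -0, 1.321, -0.067], TCP at [0.152, -0.529, 0.219] pointing down, gripper open.
Joint ranges: [-3.03, 3.03], [-0.79, 2.21], [0.23, 2.52], [-1.04, 4.18], [0, 3.07], [-2.55, 2.55]. Speed limits (rad/s): [2.22, 2.22, 2.57, 3.14, 3.14, 3.14].

INTERFACE

Orientations are given as [roll, pitch, yaw] about the fixed x, y, z axes, in that order (R = Rz(yaw) Ry(pitch) Rx(roll)).
In Python, from station import * gives the robot as it stands. The module is installed in compiled form; this text tells all that it offers.
- The arm moves only by the shell command python3 -m handwheel 'ROWS' [FORCE]. ROWS is JSON, a list of rows, each a list of 3 entries, a list of its own where there are three numbers: the shift along the tool's x, y, z in mm, then the turn about the tool's x in rad, then the gripper command: -1 is fully open, 1 is shut, values between are in proportion. In form: [[[dx, dy, dz], spin, gripper], ...]. A call has exactly 5 rows; each row is the pose to reach, as a shift and turn from the pose measured when the call began, along the tool's axes at that moment; what a row does not reach only later rows make up. A row lasts 1/10 s, in which the tool goes at most 50 mm and 8.59 degrees, less where a joint would pass 70% of its speed; a pose out of reach is approached as far as the arm can. A call with a gripper value outside its range is refused whole. The fingers move at their own pace and stop on an object; FORCE is the grip in N (left out, the last holds). Time passes only in rows, so rows that repeat a pose let the fingers close, or fill a call up. It gives the time, the measured TCP pose, the force and the opening at its end, in the units of the state.
- get_obs(): the state, without advancing time (a new reading comes with each control period).
- camera(name): name is "scene" or "top"; returns (picture, depth): 420x560x3 uint8, blue, green, red; 420x560 float32, m along the optical axis (not along the pixel's ray), 0 where there is no reading.
- camera_info(name): a dict with "fx", "fy", "cx", "cy" (pixels), "extrinsics" (4x4, takes a point from camera to world coordinates). Camera axes: x right, y down, z forward; pixel columns grow to the right and rows downward; lengths in m; the calibration is good to about 2 mm. A picture is of the moment at which its call begins. camera_info takes no time and is no camera call.
- hand_in(): hands the job in, once; it reports no verdict.
The state is a dict: "time_s": time; "qpos": joint angles; "joint_vel": joint speeds; "tau": joint torques, N m; "ee_pos": TCP position; "eef_rot": TCP orientation; "force": force on the tool from outside, world axes, zero at the start; "moment": the same for the moment, N m; "grip_width": finger opening in m.
Only numpy, scipy, OpenCV 4.12 (cv2) and the standard library are available. Lean on these libraries where they do the work, as an engineer would, in place of code of your own. Each camera call takes 0.05 s, during which the arm holds its last target. There are 200 camera calls.

TASK

Close the open tub of the carrier tray with the sprung cap: squeeze the cap's two tabs together, set the cap down into the tub's mouth until its flange lies flat on the rim, and let the tabs spring out under the lips so that it is locked. Then lift the carrier tray by its bridge handle and lower it gently onto the base tray, so that all four corner lugs drop into the sockets and the tray sits fully down; leave the beaker and the dropper bottle where they stand.

Things in the scene. Friction and masses are not known exactly. Their poses are not given: they have to be found in the camera images.
- cap: sprung cap, loose, grey, upright, about 0.12 kg: rectangular flange 76 (x) x 84 (y) x 4 mm, its top 20 mm above the origin; below it a hollow skirt 60 (x) x 68 (y) mm, 16 mm deep, on which it stands. Two black upright tabs rise through slots in the flange, one on the +y, one on the -y side. Origin: centre of the skirt's underside, z up. Either way round fits.
- tab_a_grip (a point): outer face of the cap's +y tab, 27 mm from the cap's centre when free, 34 mm above its origin. The tab is 30 mm wide (cap x), 8 mm thick and stands 20 to 44 mm above the cap's origin; a finger can come down over the flange beside it. The two tabs' outer faces are 54 mm apart free, 34 mm squeezed to the stops.
- tab_b_grip (a point): the same for the -y tab. At the foot of each tab a latch (30 mm wide, 2 to 8 mm above the cap's origin) sticks out through the skirt: its tip is 43 mm from the cap's centre free, 33 mm squeezed. The cap enters the mouth only with both tabs fully squeezed.
- tab_a (a joint): how far the cap's +y tab is pushed in towards the cap's centre, m: 0 sprung out, 0.010 fully squeezed; sprung, about 1.8 N at 0 and 6.3 N at 0.010
- tab_b (a joint): the same for the cap's -y tab
- tray: carrier tray, loose, about 0.6 kg, pale wood, 220 (x) x 130 (y) mm, walls to 42 mm, standing on four tapered round lugs 16 mm across, 12 mm long, at x = +-96, y = +-51 mm. Origin: at the centre, level with the lug tips; the tray's bottom is 12 mm above it. A black open tub fills the +x end, a label roll is fixed at the -x end, a bridge handle stands across the middle.
- tub_mouth (a point): centre of the tub's mouth, level with the rim, axes as the tray's (58 mm along its x, 55 mm above its origin). Opening 67 (x) x 75 (y) mm: cap x goes along tray x. Along its +y and -y sides runs a lip 6 mm thick; under it a space reaches to 47 mm from the centre, where the latches lock. Fully in, the cap's origin is 16 mm below this point.
- tray_handle (a point): centre of the handle's bar, 105 mm above the tray's origin: 14 mm (along tray x) x 16 mm high, 102 mm clear length along tray y, to be gripped from above across its 14 mm; within 15 mm of the centre of mass along tray x. The locked cap's tabs reach 83 mm above the tray's origin.
- base: base tray, wood, screwed to the bench, 224 (x) x 134 (y) x 46 mm high, origin at the centre of its underside. Corner blocks at x = +-96, y = +-51 mm have square sockets 22 x 22 mm, 14 mm deep, open upward. With the carrier tray seated (either way round) on its rim, the tray's origin is 34 mm above this origin. Atomisers and a pen lie fixed inside, below the rim.
- beaker: small glass beaker 47 mm across, 55 mm high, standing by; leave alone
- dropper: dropper bottle 39 mm across, 102 mm high, standing by; leave alone

How it is judged:
By the outcome, as a careful person would: the job done as asked, in the order asked, and still so for the second after the job is handed in, with the robot touching nothing.
It also fails if it takes over 59 s, if anything falls off the work surface, if the arm or the gripper's body presses on something with over 40 N, if the wrist force passes 120 N, or if a joint passes its speed limit or range.

## Working session

There is one attempt and no reset: what is moved stays moved. The work goes in short steps, Python scripts to look and compute and a shell command to move; the robot and the scene stay as the last step left them, time stands still between calls to the robot, and variables do not carry over. Pictures are saved under pics/ and viewed, about 8 in all and at most 12, crops included, and the job is handed in when it is done.

```bash
mkdir -p pics
cat > h.py <<'E'
from station import *
import numpy as np, cv2
def cloud(n):
    p,d=camera(n);i=camera_info(n);v,u=np.mgrid[:420,:560]
    c=np.stack([(u-i['cx'])/i['fx']*d,(v-i['cy'])/i['fy']*d,d],-1)
    E=np.array(i['extrinsics']);w=c@E[:3,:3].T+E[:3,3];w[d<=0]=np.nan
    return p,w
E
python3 - <<'E'
from h import *
a=[cloud(n) for n in("scene","top")]
for n,(p,w) in zip("st",a):
    cv2.imwrite(f'pics/0{n}.png',p);np.save(f'/tmp/{n}.npy',w)
o=get_obs();print({k:np.round(v,3).tolist() for k,v in o.items()})
print(np.round(camera_info("top")['extrinsics'],3))
E
```

```text
{'time_s': 0.1, 'qpos': [-1.358, 0.3, 1.521, 0.0, 1.321, -0.067], 'joint_vel': [0.001, -0.001, 0.0, 0.001, -0.001, -0.0], 'tau': [0.001, -53.264, -35.329, 0.071, 0.023, -0.0], 'ee_pos': [0.152, -0.528, 0.219], 'eef_rot': [-1.655, 1.57, 1.766], 'force': [0.499, -0.095, -0.31], 'moment': [0.043, -0.013, -0.039], 'grip_width': 0.094}
[[ 0.015 -0.994  0.106  0.302]
 [-0.999 -0.018 -0.027  0.039]
 [ 0.029 -0.105 -0.994  1.198]
 [ 0.     0.     0.     1.   ]]
```

View pics/0s.png

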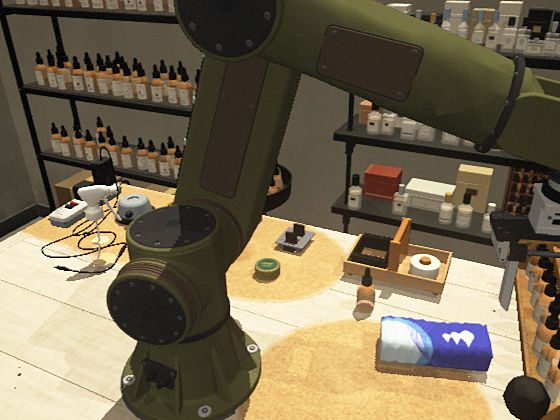

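View pics/0t.png

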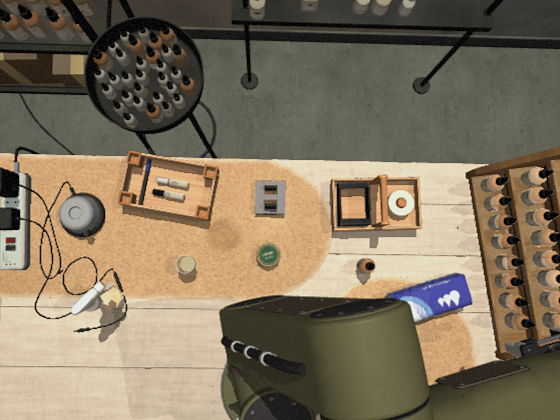

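The scene view is mostly blocked by the arm. In the top view the cap is at (270,198), the tray at (331–421,178–232) with its tub to the left (world +y), the base at (120–219,152–227), the beaker at (186,267) and the dropper at (366,266). I'll measure these with the depth cloud.

Run:
```python
from h import *
w=np.load('/tmp/t.npy');p=cv2.imread('pics/0t.png')
def box(n,u0,u1,v0,v1,z0,z1):
    q=w[v0:v1,u0:u1].reshape(-1,3);q=q[(q[:,2]>z0)&(q[:,2]<z1)]
    if len(q)<4: print(n,len(q));return
    r=cv2.minAreaRect((q[:,:2]*1000).astype(np.float32))
    print(n,len(q),'c',np.round(r[0],1),'size',np.round(r[1],1),'ang',round(r[2],1),'z med',np.round(np.median(q[:,2]),4),'mean',np.round(q[:,:2].mean(0)*1000,1))
box('table',225,250,160,200,-.1,.1)
box('cap flange',245,297,170,225,.012,.028)
box('tabs',245,297,170,225,.034,.055)
box('tabA',245,297,170,198,.034,.055)
box('tabB',245,297,198,225,.034,.055)
box('tray walls',322,432,165,242,.030,.05)
box('tub rim',325,378,170,240,.049,.062)
box('handle',365,400,165,240,.10,.125)
box('tray all',322,432,165,242,.030,.062)
box('base',105,230,145,235,.036,.054)
box('beaker',165,210,240,290,.04,.07)
box('jar',250,290,235,275,.01,.2)
box('dropper',350,385,250,285,.02,.12)
box('bowl',55,110,185,245,.01,.2)
t=np.hstack([cv2.resize(p[165:240,240:330],None,fx=4,fy=4,interpolation=2),cv2.resize(p[165:240,325:430],None,fx=4,fy=4,interpolation=2)])
b=cv2.resize(p[145:235,105:300],(780,288),interpolation=2)
cv2.imwrite('pics/1.png',np.vstack([t,b]))if b.shape[1]==t.shape[1] else cv2.imwrite('pics/1.png',np.vstack([t,b[:,:780]]))
```

```text
table 995 c [514.5  99.8] size [102.9  62. ] ang 1.3 z med 0.0003 mean [514.1  99.7]
cap flange 799 c [468.8  16. ] size [85.1 73.7] ang 0.6 z med 0.0199 mean [467.1  15.9]
tabs 95 c [468.1  16.4] size [52.9 27.3] ang 1.0 z med 0.0434 mean [467.8  16.3]
tabA 47 c [490.9  16.7] size [ 7.1 27.4] ang 0.1 z med 0.0432 mean [490.6  16.5]
tabB 48 c [445.7  16. ] size [ 8.  27.3] ang 1.0 z med 0.0435 mean [445.5  16.1]
tray walls 1423 c [ 456.1 -249.7] size [132.2 221.6] ang 2.2 z med 0.0417 mean [ 454.4 -266. ]
tub rim 587 c [ 453.9 -199.3] size [116.5  96.1] ang 0.3 z med 0.0546 mean [ 451.9 -193.1]
handle 371 c [ 453.9 -248.5] size [115.9  23.4] ang 1.5 z med 0.1121 mean [ 453.5 -248. ]
tray all 2048 c [ 456.1 -249.7] size [132.2 221.6] ang 2.2 z med 0.0433 mean [ 453.8 -246.4]
base 1030 c [491.3 269.3] size [225.4 134.5] ang 80.9 z med 0.0453 mean [492.9 273.1]
beaker 109 c [297.8 219.3] size [45.5 43.9] ang 1.0 z med 0.0524 mean [297.7 222.9]
jar 448 c [323.   18.7] size [57.  57.1] ang 0.9 z med 0.026 mean [323.6  18.8]
dropper 230 c [ 299.5 -222.2] size [37.1 35.8] ang 3.3 z med 0.0554 mean [ 299.8 -218.3]
bowl 1596 c [423.  485.9] size [128.1 109. ] ang 4.8 z med 0.0502 mean [414.4 475.4]
```

View pics/1.png

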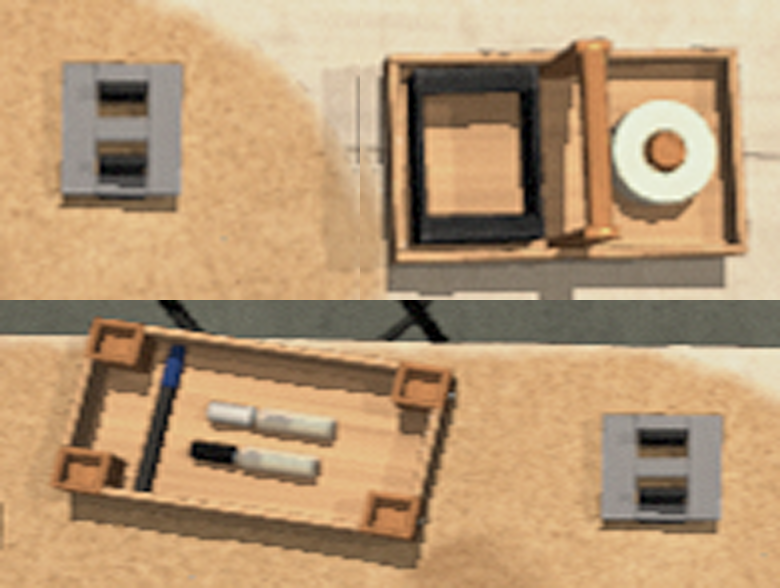

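The crop confirms the cap's tabs lie along world ±x. The tub is at the tray's world +y end, and the base is turned about −11° from the tray. Next I'll refine the poses and compute the move to the cap.

```bash
cat >> h.py <<'E'
from scipy.spatial.transform import Rotation as Ro
def Rt(o): return Ro.from_euler('xyz',o['eef_rot']).as_matrix()
def go(x,y,z,jaw):
    """mm target of TCP, jaw axis angle deg (mod 180) -> tool shift and spin"""
    o=get_obs();R=Rt(o);p=np.array(o['ee_pos'])*1e3
    s=R.T@(np.array([x,y,z])-p);a=np.degrees(np.arctan2(R[1,1],R[0,1]))
    d=(jaw-a+90)%180-90
    # spin about tool x (pointing down): positive turns y clockwise seen from above
    sp=np.radians(d)*np.sign(R[2,0])
    print('t',round(o['time_s'],2),'p',p.round(1),'jaw',round(a,1),'tilt',np.round(R[:,0],3),'-> shift',s.round(1),'spin',round(sp,3),'q6',round(o['qpos'][5],2),'F',np.round(o['force'],1),'w',round(o['grip_width']*1e3,1))
E
python3 - <<'E'
from h import *
from scipy.optimize import minimize
w=np.load('/tmp/t.npy')
def fit(n,u0,u1,v0,v1,z0,z1,L,W):
    q=w[v0:v1,u0:u1].reshape(-1,3);q=q[(q[:,2]>z0)&(q[:,2]<z1)][:,:2]*1e3
    r=cv2.minAreaRect(q.astype(np.float32))
    for k in (1,2,3):  # per-side fit with robust quantiles
        pass
    h=cv2.convexHull(q.astype(np.float32))[:,0]
    # rectangle of known size: penalise hull points outside and distance
    b=cv2.boxPoints(r);e=b[1]-b[0] if np.linalg.norm(b[1]-b[0])>np.linalg.norm(b[2]-b[1]) else b[2]-b[1]
    a0=np.degrees(np.arctan2(e[1],e[0]))%180
    best=None
    for a in np.arange(a0-4,a0+4,.1):
        t=np.radians(a);A=q@np.array([np.cos(t),np.sin(t)]);B=q@np.array([-np.sin(t),np.cos(t)])
        l=[np.percentile(A,.3),np.percentile(A,99.7),np.percentile(B,.3),np.percentile(B,99.7)]
        ar=(l[1]-l[0])+(l[3]-l[2])
        if best is None or ar<best[0]:
            m=(l[0]+l[1])/2;k=(l[2]+l[3])/2
            best=(ar,a,l[1]-l[0],l[3]-l[2],m*np.cos(t)-k*np.sin(t),m*np.sin(t)+k*np.cos(t))
    print(n,np.round(best[1:],1))
fit('tray',322,432,165,242,.030,.05,0,0)
fit('base',105,230,145,235,.036,.054,0,0)
fit('cap',245,297,170,225,.012,.028,0,0)
fit('handle',365,400,165,240,.107,.117,0,0)
fit('tub',325,374,170,240,.050,.058,0,0)
# base sockets: blocks/walls mean along rim
go(468.5,16.2,120,0.8)
E
```

```text
tray [  92.2  220.8  129.4  454.8 -249.5]
base [ 80.8 224.4 134.2 491.2 269.1]
cap [  0.9  84.2  73.4 468.8  15.9]
handle [   2.1  115.9   21.2  454.  -249.1]
tub [   1.1  108.1   85.1  453.9 -194.8]
t 0.1 p [ 151.8 -528.4  218.9] jaw -74.0 tilt [-0.     0.001 -1.   ] -> shift [  99.4 -435.9 -454.7] spin -1.305 q6 -0.07 F [ 0.5 -0.1 -0.3] w 94.1
```

```bash
python3 -m handwheel '[[[0,-436,-455],-1.3,-1],[[0,-436,-455],-1.3,-1],[[0,-436,-455],-1.3,-1],[[0,-436,-455],-1.3,-1],[[0,-436,-455],-1.3,-1]]' 30; python3 -c "from h import *;go(468.5,16.2,120,0.8)"
```

```text
time_s: 0.6
ee_pos: [0.278, -0.3106, 0.2193]
eef_rot: [-2.588, 1.57, 1.59]
force: [1.5, -0.6, 0.7]
grip_width: 0.0941
t 0.6 p [ 278.  -310.6  219.3] jaw -30.7 tilt [-0.     0.001 -1.   ] -> shift [  99.5   -2.8 -378.2] spin -0.549 q6 -0.39 F [ 1.5 -0.6  0.7] w 94.1
```

```bash
python3 -m handwheel '[[[0,-3,-378],-0.549,-1],[[0,-3,-378],-0.549,-1],[[0,-3,-378],-0.549,-1],[[40,-3,-378],-0.549,-1],[[60,-3,-378],-0.549,-1]]' 30; python3 -c "from h import *;go(468.5,16.2,80,0.8)"
```

```text
time_s: 1.1
ee_pos: [0.4026, -0.0966, 0.1976]
eef_rot: [1.659, 1.569, 0.106]
force: [0.8, -0.9, 0.1]
grip_width: 0.0941
t 1.1 p [402.6 -96.6 197.6] jaw 1.0 tilt [ 0.002  0.    -1.   ] -> shift [ 117.7   67.7 -111.6] spin 0.004 q6 -0.34 F [ 0.8 -0.9  0.1] w 94.1
```

```bash
python3 -m handwheel '[[[40,68,-112],0,-1],[[80,68,-112],0,-1],[[110,68,-112],0,-1],[[118,68,-112],0,-1],[[118,68,-112],0,-1]]' 30
python3 - <<'E'
from h import *
go(468.5,16.2,37,0.8)
p,w=cloud("scene");cv2.imwrite('pics/2.png',cv2.resize(p[200:300,220:360],None,fx=5,fy=5,interpolation=2))
E
```

```text
time_s: 1.6
ee_pos: [0.467, 0.0181, 0.076]
eef_rot: [-1.694, 1.565, 3.038]
force: [-1.3, -0.4, -0.1]
grip_width: 0.094
t 1.6 p [467.   18.1  76. ] jaw 1.1 tilt [-0.005  0.001 -1.   ] -> shift [39.   1.7  2. ] spin 0.006 q6 -0.06 F [-1.3 -0.4 -0.1] w 94.0
```

View pics/2.png

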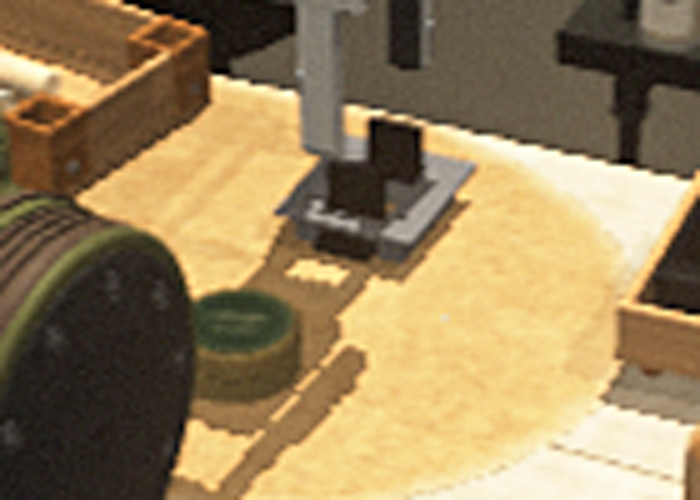

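The view shows the fingers above and either side of the cap, with both tabs and the near latch visible at about (350,240). I'll descend, then squeeze.

```bash
python3 -m handwheel '[[[12,1.7,2],0,-1],[[25,1.7,2],0,-1],[[35,1.7,2],0,-1],[[39,1.7,2],0,-1],[[39,1.7,2],0,-1]]' 30; python3 -c "from h import *;go(468.5,16.2,37,0.8)"
```

```text
time_s: 2.15
ee_pos: [0.4692, 0.0149, 0.0391]
eef_rot: [-1.697, 1.568, 3.034]
force: [0.5, -0.4, 0.7]
grip_width: 0.094
t 2.15 p [469.2  14.9  39.1] jaw 1.1 tilt [-0.003  0.    -1.   ] -> shift [ 2.1 -0.7 -1.3] spin 0.005 q6 -0.07 F [ 0.5 -0.4  0.7] w 94.0
```

```bash
python3 -m handwheel '[[[2,-0.7,-1.3],0,-0.3],[[2,-0.7,-1.3],0,0],[[2,-0.7,-1.3],0,0.2],[[2,-0.7,-1.3],0,1],[[2,-0.7,-1.3],0,1]]' 30; python3 -m handwheel '[[[0,0,0],0,1],[[0,0,0],0,1],[[0,0,0],0,1],[[0,0,0],0,1],[[0,0,0],0,1]]' 30;python3 -c "from h import *;go(468.5,16.2,37,0.8)"
```

```text
time_s: 2.65
ee_pos: [0.4686, 0.0162, 0.0373]
eef_rot: [-1.715, 1.568, 3.017]
force: [0.3, 0.4, -0.4]
grip_width: 0.0575
time_s: 3.15
ee_pos: [0.4686, 0.0162, 0.0376]
eef_rot: [-1.724, 1.568, 3.007]
force: [-2.4, 0.4, 6.1]
grip_width: 0.0322
t 3.15 p [468.6  16.2  37.6] jaw 1.1 tilt [-0.003  0.    -1.   ] -> shift [ 0.6 -0.1  0. ] spin 0.005 q6 -0.06 F [-2.4  0.4  6.1] w 32.2
```

```bash
python3 -m handwheel '[[[-10,0,0],0,1],[[-25,0,0],0,1],[[-60,0,0],0,1],[[-85,0,0],0,1],[[-85,0,0],0,1]]' 30
python3 - <<'E'
from h import *
go(454,-191.5,122,2)
p,w=cloud("scene");cv2.imwrite('pics/3.png',cv2.resize(p[170:290,220:360],None,fx=5,fy=5,interpolation=2))
E
```

```text
time_s: 3.65
ee_pos: [0.4703, 0.0161, 0.126]
eef_rot: [1.59, 1.568, 0.038]
force: [0.1, 0.1, -1.2]
grip_width: 0.032
t 3.65 p [470.3  16.1 126. ] jaw 1.1 tilt [ 0.003  0.    -1.   ] -> shift [  4.  -20.3 207.3] spin -0.016 q6 -0.06 F [ 0.1  0.1 -1.2] w 32.0
```

View pics/3.png

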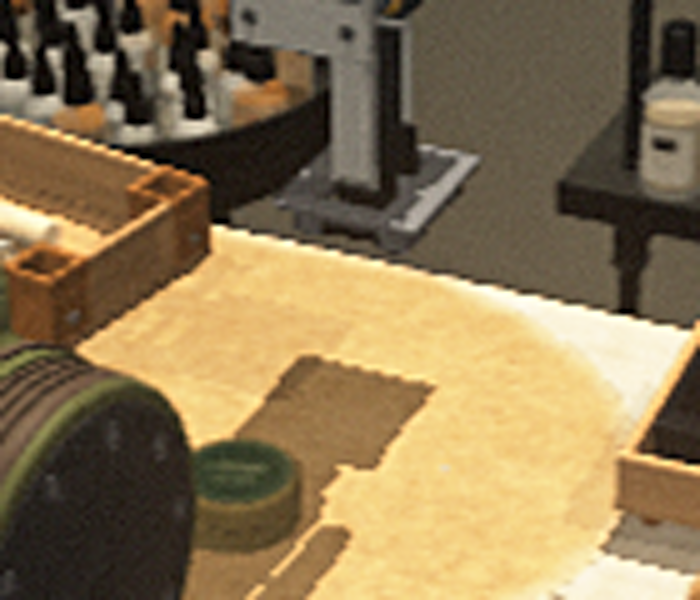

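The cap is lifted and hangs level with both latches retracted. I'll move over the tub and refine the mouth centre from the saved cloud.

```bash
python3 -m handwheel '[[[4,-10,50],-0.016,1],[[4,-20,100],-0.016,1],[[4,-20,150],-0.016,1],[[4,-20,190],-0.016,1],[[4,-20,207],-0.016,1]]' 30
python3 - <<'E'
from h import *
w=np.load('/tmp/t.npy')
t=np.radians(2.2);ex=np.array([-np.sin(t),np.cos(t)]);ey=-np.array([np.cos(t),np.sin(t)])
q=w[165:242,322:432].reshape(-1,3)*1e3;q=q[~np.isnan(q[:,0])]
d=q[:,:2]-[455.3,-249.5];X=d@ex;Y=d@ey
m=(q[:,2]>49)&(q[:,2]<60)
for c,lab in((np.abs(Y)<20,'X'),):
    print('rim X at mid Y',np.sort(X[m&c]).round(0)[::3])
for lo,hi in((35,50),(50,65),(65,80)):
    c=(X>lo)&(X<hi)&m;print('rim Y',lo,np.sort(Y[c]).round(0)[::6])
go(453.3,-191.5,100,2)
E
```

```text
time_s: 4.2
ee_pos: [0.4524, -0.1941, 0.1186]
eef_rot: [-2.092, 1.569, 2.653]
force: [0.1, 0.3, -1.6]
grip_width: 0.0324
rim X at mid Y [-70. -68. -67. -66. -65. -64. -62. -62. -61. -59. -58. -57. -57. -56.
 -54. -54. -52. -49.  20.  21.  21.  21.  22.  22.  23.  23.  24.  24.
  24.  25.  25.  92.  92.  93.  93.  93.  94.  95.  95.  95.  96.  96.
  97.]
rim Y 35 [-53. -51. -49. -46. -43. -41. -38.  39.  41.  43.  46.  48.  51.  53.]
rim Y 50 [-53. -51. -48. -46. -43. -40. -38.  39.  41.  43.  46.  48.  50.  53.]
rim Y 65 [-60. -51. -49. -45. -43. -41. -38.  38.  41.  43.  48.  50.  53.]
t 4.2 p [ 452.4 -194.1  118.6] jaw 1.9 tilt [-0.001  0.001 -1.   ] -> shift [18.6  1.  -2.5] spin -0.003 q6 -0.51 F [ 0.1  0.3 -1.6] w 32.4
```

```bash
python3 -m handwheel '[[[5,0.8,-2.9],0,1],[[12,0.8,-2.9],0,1],[[18,0.8,-2.9],0,1],[[18,0.8,-2.9],0,1],[[18,0.8,-2.9],0,1]]' 30; python3 -c "from h import *;go(453,-191.2,76.5,2)"
```

```text
time_s: 4.7
ee_pos: [0.4532, -0.1904, 0.1005]
eef_rot: [-2.099, 1.569, 2.647]
force: [0.4, -0.2, -0.4]
grip_width: 0.0321
t 4.7 p [ 453.2 -190.4  100.5] jaw 1.9 tilt [-0.002  0.001 -1.   ] -> shift [24.  -0.2  0.8] spin -0.001 q6 -0.51 F [ 0.4 -0.2 -0.4] w 32.1
```

```bash
python3 -m handwheel '[[[3,-0.2,0.8],0,1],[[6,-0.2,0.8],0,1],[[9,-0.2,0.8],0,1],[[12,-0.2,0.8],0,1],[[14,-0.2,0.8],0,1]]' 30; python3 -c "from h import *;go(453,-191.2,76.5,2)"
```

```text
time_s: 5.2
ee_pos: [0.4529, -0.1912, 0.0861]
eef_rot: [-2.098, 1.569, 2.648]
force: [0.1, -0.4, -0.6]
grip_width: 0.0322
t 5.2 p [ 452.9 -191.2   86.1] jaw 1.9 tilt [-0.002  0.001 -1.   ] -> shift [9.6 0.1 0. ] spin -0.002 q6 -0.51 F [ 0.1 -0.4 -0.6] w 32.2
```

```bash
python3 -m handwheel '[[[2,0,0],0,1],[[4,0,0],0,1],[[6,0,0],0,1],[[8,0,0],0,1],[[9.5,0,0],0,1]]' 30; python3 -c "from h import *;go(453,-191.2,76.5,2)"
```

```text
time_s: 5.7
ee_pos: [0.4529, -0.1912, 0.0765]
eef_rot: [-2.086, 1.569, 2.66]
force: [-1.0, 0.1, 11.2]
grip_width: 0.0325
t 5.7 p [ 452.9 -191.2   76.5] jaw 1.9 tilt [-0.002  0.001 -1.   ] -> shift [0.  0.1 0. ] spin -0.002 q6 -0.51 F [-1.   0.1 11.2] w 32.5
```

Contact came at the expected height with 11 N. Now I'll release the tabs.

```bash
python3 -m handwheel '[[[0,0,0],0,0],[[0,0,0],0,0],[[0,0,0],0,0.2],[[0,0,0],0,-0.2],[[0,0,0],0,-0.6]]' 30; python3 -m handwheel '[[[0,0,0],0,-1],[[0,0,0],0,-1],[[-40,0,0],0,-1],[[-80,0,0],0,-1],[[-110,0,0],0,-1]]' 30; python3 -m handwheel '[[[0,0,170],0,-1],[[0,0,170],0,-1],[[0,0,170],0,-1],[[0,0,170],0,-1],[[0,0,170],0,-1]]' 30;  python3 - <<'E'
from h import *
p,w=cloud("top");np.save('/tmp/t2.npy',w);cv2.imwrite('/tmp/t2.png',p)
p2,w2=cloud("scene");np.save('/tmp/s2.npy',w2)
cv2.imwrite('pics/4.png',np.hstack([cv2.resize(p[165:242,322:432],(440,308),interpolation=2),cv2.resize(p2[210:300,335:460],(430,308),interpolation=2)])[:,:800])
q=w[165:242,322:380].reshape(-1,3)*1e3
for lo,hi in((56,64),(72,90),(100,120)):
    s=q[(q[:,2]>lo)&(q[:,2]<hi)]
    if len(s)>4:print(lo,len(s),np.median(s[:,2]).round(1),np.percentile(s[:,2],[5,95]).round(1),cv2.minAreaRect(s[:,:2].astype(np.float32)))
go(454,-248.5,180,92.2)
E
```

```text
time_s: 6.2
ee_pos: [0.4529, -0.1912, 0.0765]
eef_rot: [-2.102, 1.569, 2.644]
force: [-0.1, 1.1, -0.4]
grip_width: 0.0543
time_s: 6.7
ee_pos: [0.4533, -0.1914, 0.189]
eef_rot: [-2.275, 1.57, 2.47]
force: [0.4, 0.7, 0.3]
grip_width: 0.0931
time_s: 7.2
ee_pos: [0.4584, -0.3636, 0.1883]
eef_rot: [-2.018, 1.57, 2.725]
force: [0.4, 1.0, -0.1]
grip_width: 0.094
56 866 59.0 [56.3 62.3] ((453.4383850097656, -201.69696044921875), (107.49464416503906, 98.2950210571289), 1.9596590995788574)
72 118 81.8 [74.4 86.6] ((454.2875061035156, -210.2804718017578), (70.03900909423828, 116.06427764892578), 89.36805725097656)
100 21 105.5 [101.5 117.1] ((456.9698791503906, -240.32958984375), (111.19388580322266, 6.233091354370117), 2.535010576248169)
t 7.3 p [ 458.8 -361.   188.6] jaw 1.9 tilt [-0.001  0.001 -1.   ] -> shift [   8.7   -1.1 -112.5] spin 1.565 q6 -0.76 F [ 0.8  0.4 -0.2] w 93.8
```

View pics/4.png

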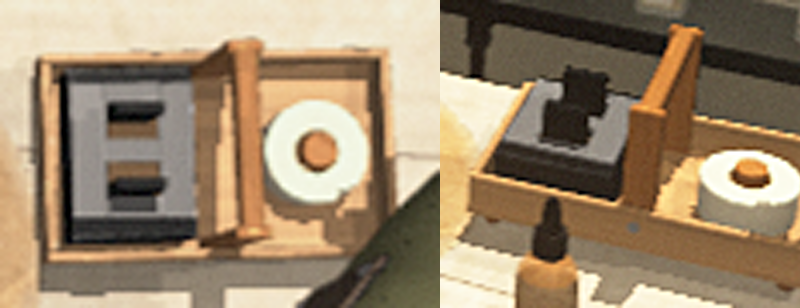

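The flange sits flat at 59 mm, which is rim 55 + 4. The tabs stand upright and spread in both views. I'll check tab spacing and flange tilt while turning the tool for the handle.

```bash
python3 -m handwheel '[[[0,-1,-113],1.565,-1],[[0,-1,-113],1.565,-1],[[0,-1,-113],1.565,-1],[[0,-1,-113],1.565,-1],[[0,-1,-113],1.565,-1]]' 40
python3 - <<'E'
from h import *
w=np.load('/tmp/t2.npy')
q=w[165:242,322:380].reshape(-1,3)*1e3;q=q[~np.isnan(q[:,0])]
t=np.radians(2.2);d=q[:,:2]-[453,-191.2];Y=d@[-np.cos(t),-np.sin(t)];X=d@[-np.sin(t),np.cos(t)]
for s in(1,-1):
    m=(q[:,2]>79)&(q[:,2]<88)&(s*Y>0)&(abs(X)<18)&(abs(Y)<35);print('tab',m.sum(),np.percentile(Y[m],[3,97]).round(1),q[m,2].mean().round(1))
m=(q[:,2]>54)&(q[:,2]<66)&(abs(X)<36)&(abs(Y)<40)
A=np.c_[X[m],Y[m],np.ones(m.sum())];c=np.linalg.lstsq(A,q[m,2],rcond=None)[0];print('flange plane slope deg',np.degrees(c[:2]).round(2),'z',c[2].round(2),m.sum())
go(454,-248.7,160,92.2)
E
```

```text
time_s: 7.8
ee_pos: [0.4543, -0.2461, 0.1892]
eef_rot: [2.7, 1.571, 0.411]
force: [0.2, 0.1, -0.3]
grip_width: 0.0942
tab 38 [19.  26.2] 82.4
tab 41 [-26.8 -20.2] 82.9
flange plane slope deg [-0.14 -0.17] z 59.09 703
t 7.8 p [ 454.3 -246.1  189.2] jaw -41.2 tilt [ 0.  0. -1.] -> shift [29.2  1.5  2.2] spin 0.814 q6 0.15 F [ 0.2  0.1 -0.3] w 94.2
```

Tabs are out to ±26–27 mm (free is 27) and the flange is level, so the cap is locked. Next is the handle.

```bash
python3 -m handwheel '[[[0,1.5,2.2],0.814,-1],[[0,1.5,2.2],0.814,-1],[[0,1.5,2.2],0.814,-1],[[10,1.5,2.2],0.814,-1],[[20,1.5,2.2],0.814,-1]]' 40; python3 -c "from h import *;go(454,-248.7,130,92.2)"
```

```text
time_s: 8.3
ee_pos: [0.4541, -0.2473, 0.1694]
eef_rot: [2.706, 1.57, -0.334]
force: [0.0, 0.4, -0.5]
grip_width: 0.0941
t 8.3 p [ 454.1 -247.3  169.4] jaw -84.2 tilt [ 0.001 -0.    -1.   ] -> shift [39.4  1.3  0.3] spin 0.063 q6 0.9 F [ 0.   0.4 -0.5] w 94.1
```

```bash
python3 -m handwheel '[[[15,1.3,0.3],0.063,-0.3],[[30,1.3,0.3],0.063,-0.3],[[39,1.3,0.3],0.063,-0.3],[[39,1.3,0.3],0.063,-0.3],[[39,1.3,0.3],0.063,-0.3]]' 40; python3 -c "from h import *;go(454,-248.7,100,92.2)"
```

```text
time_s: 8.8
ee_pos: [0.4542, -0.2483, 0.131]
eef_rot: [2.707, 1.569, -0.395]
force: [-0.5, -0.7, 0.2]
grip_width: 0.0613
t 8.8 p [ 454.2 -248.3  131. ] jaw -87.7 tilt [ 0.001 -0.001 -1.   ] -> shift [31.   0.3  0.2] spin 0.001 q6 0.96 F [-0.5 -0.7  0.2] w 61.3
```

```bash
python3 -m handwheel '[[[10,0.3,0.2],0,-0.3],[[20,0.3,0.2],0,-0.3],[[28,0.3,0.2],0,-0.3],[[31,0.3,0.2],0,-0.3],[[31,0.3,0.2],0,-0.3]]' 40;python3 -m handwheel '[[[0,0,0],0,0.3],[[0,0,0],0,0.5],[[0,0,0],0,0.7],[[0,0,0],0,1],[[0,0,0],0,1]]' 50;python3 -m handwheel '[[[0,0,0],0,1],[[0,0,0],0,1],[[-2,0,0],0,1],[[-5,0,0],0,1],[[-8,0,0],0,1]]' 50; python3 -c "from h import *;go(454,-248.7,200,92.2)"
```

```text
time_s: 9.3
ee_pos: [0.4538, -0.2486, 0.0994]
eef_rot: [3.038, 1.57, -0.064]
force: [0.2, -0.6, -0.3]
grip_width: 0.061
time_s: 9.8
ee_pos: [0.4539, -0.2486, 0.0995]
eef_rot: [2.904, 1.57, -0.198]
force: [-0.3, 0.3, -0.2]
grip_width: 0.0249
time_s: 10.3
ee_pos: [0.4535, -0.2483, 0.1073]
eef_rot: [-1.113, 1.57, 2.068]
force: [0.3, -0.5, -7.6]
grip_width: 0.0137
t 10.3 p [ 453.5 -248.3  107.3] jaw -87.7 tilt [-0.     0.001 -1.   ] -> shift [-92.7   0.4  -0.4] spin 0.001 q6 0.96 F [ 0.3 -0.5 -7.6] w 13.7
```

The tray's full weight is on the gripper (7.6 N). I'll lift further and check tilt in the cloud.

```bash
python3 -m handwheel '[[[-10,0,0],0,1],[[-25,0,0],0,1],[[-45,0,0],0,1],[[-65,0,0],0,1],[[-80,0,0],0,1]]' 50; python3 -c "from h import *;go(491.2,269.1,190,80.8)"
```

```text
time_s: 10.8
ee_pos: [0.4537, -0.2483, 0.1892]
eef_rot: [3.128, 1.57, 0.026]
force: [-0.6, -0.4, -7.2]
grip_width: 0.0129
t 10.8 p [ 453.7 -248.3  189.2] jaw -87.7 tilt [ 0.001  0.    -1.   ] -> shift [  -0.8 -515.6  -57.9] spin 0.2 q6 0.96 F [-0.6 -0.4 -7.2] w 12.9
```

```bash
python3 -m handwheel '[[[0,-15,-2],0.01,1],[[0,-45,-6],0.03,1],[[0,-85,-10],0.05,1],[[0,-125,-15],0.06,1],[[0,-165,-20],0.07,1]]' 50; python3 -m handwheel '[[[0,-40,-5],0.02,1],[[0,-80,-10],0.04,1],[[0,-120,-15],0.05,1],[[0,-155,-18],0.06,1],[[0,-180,-20],0.07,1]]' 50; python3 -c "from h import *;go(491.2,269.1,190,80.8)"
```

```text
time_s: 11.3
ee_pos: [0.4669, -0.0812, 0.1899]
eef_rot: [-3.088, 1.57, 0.022]
force: [1.5, 0.5, -7.5]
grip_width: 0.0134
time_s: 11.8
ee_pos: [0.4924, 0.1003, 0.1905]
eef_rot: [-2.815, 1.569, 0.226]
force: [1.3, 0.0, -7.4]
grip_width: 0.0139
t 11.8 p [492.4 100.3 190.5] jaw -95.8 tilt [ 0.001  0.    -1.   ] -> shift [   0.6 -167.8   18.1] spin 0.06 q6 1.8 F [ 1.3  0.  -7.4] w 13.9
```

```bash
python3 -m handwheel '[[[0,-40,4],0.02,1],[[0,-80,8],0.04,1],[[0,-120,13],0.06,1],[[0,-150,16],0.06,1],[[0,-168,18],0.06,1]]' 50; python3 -m handwheel '[[[0,0,0],0,1],[[0,0,0],0,1],[[0,0,0],0,1],[[0,0,0],0,1],[[0,0,0],0,1]]' 50;python3 -c "from h import *;go(491.2,269.1,165,80.8)"
```

```text
time_s: 12.3
ee_pos: [0.4908, 0.2713, 0.191]
eef_rot: [-2.542, 1.57, 0.441]
force: [0.7, 0.2, -8.5]
grip_width: 0.0135
time_s: 12.8
ee_pos: [0.491, 0.2707, 0.1911]
eef_rot: [-2.639, 1.57, 0.342]
force: [-0.0, 0.5, -7.4]
grip_width: 0.0135
t 12.8 p [491.  270.7 191.1] jaw -99.2 tilt [ 0.001  0.    -1.   ] -> shift [26.1  1.5 -0.4] spin 0.001 q6 2.17 F [-0.   0.5 -7.4] w 13.5
```

```bash
python3 -m handwheel '[[[8,1.5,-0.4],0,1],[[16,1.5,-0.4],0,1],[[24,1.5,-0.4],0,1],[[30,1.5,-0.4],0,1],[[31,1.5,-0.4],0,1]]' 50; python3 -m handwheel '[[[0,0,0],0,1],[[0,0,0],0,1],[[0,0,0],0,1],[[0,0,0],0,1],[[0,0,0],0,1]]' 50;python3 - <<'E'
from h import *
go(491.2,269.1,133.5,80.8)
p,w=cloud("top");np.save('/tmp/t3.npy',w);cv2.imwrite('/tmp/t3.png',p)
p2,w2=cloud("scene");np.save('/tmp/s3.npy',w2)
cv2.imwrite('pics/5.png',np.vstack([cv2.resize(p[120:250,90:260],None,fx=3,fy=3,interpolation=2)[:300],cv2.resize(p2[150:250,20:190],None,fx=3,fy=3,interpolation=2)]))
q=w[110:250,80:260].reshape(-1,3)*1e3
for lo,hi in((90,112),(95,106)):
    s=q[(q[:,2]>lo)&(q[:,2]<hi)];print(lo,len(s),cv2.minAreaRect(s[:,:2].astype(np.float32)))
E
```

```text
time_s: 13.3
ee_pos: [0.4908, 0.269, 0.1589]
eef_rot: [0.808, 1.57, -2.493]
force: [0.4, 0.5, -7.6]
grip_width: 0.0136
time_s: 13.8
ee_pos: [0.4909, 0.269, 0.1591]
eef_rot: [1.338, 1.571, -1.964]
force: [-0.1, 0.3, -7.5]
grip_width: 0.0133
t 13.8 p [490.9 269.  159.1] jaw -99.2 tilt [-0. -0. -1.] -> shift [25.6 -0.1 -0.3] spin 0.001 q6 2.17 F [-0.1  0.3 -7.5] w 13.3
90 679 ((493.0365905761719, 269.4766540527344), (220.37109375, 129.9977569580078), 80.10992431640625)
95 571 ((493.0797424316406, 269.5185241699219), (220.27786254882812, 129.90309143066406), 80.1211166381836)
```

View pics/5.png

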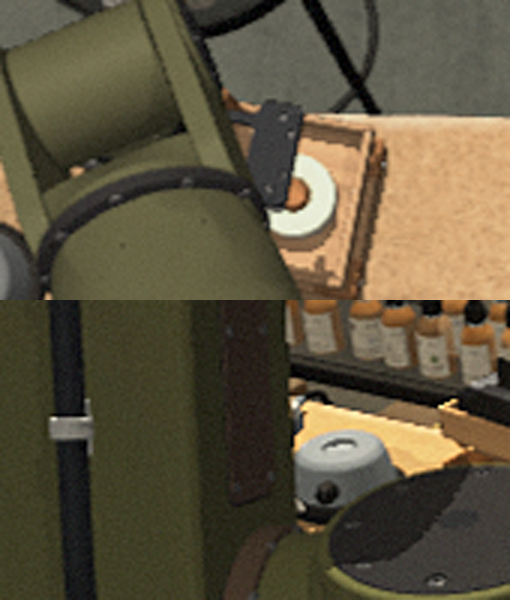

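The top view shows only the tray's right (−y) end, at crop (230–380,100–300); the arm hides the rest. I'll compare the visible tray edges with the base edges in the base's own axes.

Run:
```python
from h import *
b=np.load('/tmp/t.npy');t=np.load('/tmp/t3.npy')
A=np.radians(80.8);ex=np.array([np.cos(A),np.sin(A)]);ey=np.array([-ex[1],ex[0]])
def ed(n,w,z0,z1):
    q=w[110:250,80:260].reshape(-1,3)*1e3;q=q[(q[:,2]>z0)&(q[:,2]<z1)]
    d=q[:,:2]-[491.2,269.1];X=d@ex;Y=d@ey
    print(n,len(q))
    for lo in range(-110,110,20):
        m=(X>=lo)&(X<lo+20)
        if m.sum()>8: print('  X',lo,m.sum(),'Y',np.sort(Y[m])[[0,1,2,-3,-2,-1]].round(1),'z',np.median(q[m,2]).round(1))
    for lo in range(-60,60,20):
        m=(Y>=lo)&(Y<lo+20)
        if m.sum()>8: print('  Y',lo,'X',np.sort(X[m])[[0,1,2,3,-3,-2,-1]].round(1))
    
ed('base',b,40,52);ed('tray',t,95,107)
```

```text
base 1085
  X -110 133 Y [-67.  -66.6 -66.1  66.4  66.5  66.7] z 45.7
  X -90 98 Y [-67.4 -67.1 -66.2  66.5  66.9  67.1] z 44.9
  X -70 44 Y [-67.1 -66.5 -65.9  66.2  66.6  67. ] z 45.6
  X -50 42 Y [-66.4 -66.  -65.9  66.5  66.7  66.9] z 45.7
  X -30 43 Y [-66.6 -66.3 -66.1  66.5  66.9  67.2] z 46.2
  X -10 44 Y [-66.2 -65.8 -65.8  66.7  66.7  67. ] z 45.3
  X 10 42 Y [-67.1 -66.8 -66.5  66.2  66.7  67.2] z 45.4
  X 30 44 Y [-66.9 -66.2 -66.1  66.1  66.7  66.7] z 45.2
  X 50 40 Y [-66.7 -66.3 -66.1  66.7  66.7  67. ] z 45.3
  X 70 108 Y [-67.  -66.7 -65.9  66.8  66.8  66.9] z 45.8
  X 90 168 Y [-67.2 -67.1 -66.7  66.6  66.9  67. ] z 45.7
  Y -60 X [-112.2 -111.8 -111.7 -111.7  111.1  112.3  113. ]
  Y -40 X [-112.2 -112.  -111.9 -111.8  111.1  111.3  111.6]
  Y -20 X [-112.  -112.  -111.6 -111.5  110.9  111.4  111.5]
  Y 0 X [-112.2 -112.1 -112.  -111.2  110.8  110.9  111.6]
  Y 20 X [-112.2 -112.  -111.9 -111.8  110.9  111.3  111.5]
  Y 40 X [-112.  -111.7 -111.6 -111.2  112.1  112.2  112.7]
tray 584
  X -110 185 Y [-65.6 -65.5 -65.1  64.   64.2  64.4] z 101.3
  X -90 212 Y [-65.4 -65.  -64.6  63.5  63.9  64.1] z 102.2
  X -70 154 Y [-66.  -65.1 -64.7  30.5  31.4  59.1] z 102.0
  X -50 12 Y [16.2 17.9 18.  24.7 26.8 27.2] z 101.8
  X -30 9 Y [-66.2 -64.  -63.8 -61.1 -61.  -60. ] z 100.9
  Y -60 X [-108.8 -108.8 -108.7 -108.6  -61.8  -56.1  -11.4]
  Y -40 X [-109.  -108.9 -108.8 -108.6  -56.3  -55.8  -55. ]
  Y -20 X [-108.3 -107.8 -107.7 -107.6  -56.2  -56.1  -55.3]
  Y 0 X [-108.9 -108.8 -108.7 -108.4  108.9  110.2  111. ]
  Y 20 X [-108.8 -108.6 -108.3 -108.2  -46.8  -46.6  -46. ]
  Y 40 X [-108.8 -108.6 -108.6 -108.5  -72.   -70.3  -67.5]
```

The tray is offset from the base by only about +1 mm along X and −0.6 mm along Y, with the same angle. I'll correct that and lower slowly.

```bash
python3 -c "from h import *;go(490.2,268.2,150,80.8)"
```

```text
t 13.9 p [490.8 269.  159. ] jaw -99.2 tilt [-0. -0. -1.] -> shift [9.  0.9 0.5] spin 0.001 q6 2.17 F [ 0.4 -0.  -7. ] w 13.4
```

```bash
python3 -m handwheel '[[[1,0.5,0.3],0,1],[[3,0.9,0.5],0,1],[[6,0.9,0.5],0,1],[[9,0.9,0.5],0,1],[[9,0.9,0.5],0,1]]' 50; python3 -m handwheel '[[[1.5,0,0],0,1],[[3,0,0],0,1],[[4.5,0,0],0,1],[[6,0,0],0,1],[[7.5,0,0],0,1]]' 50; python3 -c "from h import *;go(490.2,268.2,133.5,80.8)"
```

```text
time_s: 14.4
ee_pos: [0.4899, 0.2681, 0.1494]
eef_rot: [0.67, 1.569, -2.631]
force: [-0.3, -0.4, -8.0]
grip_width: 0.0135
time_s: 14.9
ee_pos: [0.49, 0.2681, 0.1417]
eef_rot: [0.634, 1.57, -2.667]
force: [0.4, -1.4, -7.6]
grip_width: 0.0137
t 14.9 p [490.  268.1 141.7] jaw -99.2 tilt [-0.001 -0.001 -1.   ] -> shift [ 8.2 -0.2 -0.2] spin 0.001 q6 2.17 F [ 0.4 -1.4 -7.6] w 13.7
```

Lugs are 4 mm into the sockets with no contact. I'll carry on gently.

```bash
python3 -m handwheel '[[[1.2,0,0],0,1],[[2.4,0,0],0,1],[[3.6,0,0],0,1],[[4.8,0,0],0,1],[[6,0,0],0,1]]' 50; python3 -m handwheel '[[[0.5,0,0],0,1],[[1,0,0],0,1],[[1.4,0,0],0,1],[[1.8,0,0],0,1],[[2.2,0,0],0,1]]' 50; python3 -c "from h import *;go(490.2,268.2,133.5,80.8)"
```

```text
time_s: 15.4
ee_pos: [0.49, 0.2681, 0.1357]
eef_rot: [0.646, 1.57, -2.656]
force: [0.7, -1.2, -7.9]
grip_width: 0.0137
time_s: 15.9
ee_pos: [0.49, 0.2681, 0.1336]
eef_rot: [0.72, 1.57, -2.582]
force: [-3.6, -1.6, -0.8]
grip_width: 0.0138
t 15.9 p [490.  268.1 133.6] jaw -99.2 tilt [-0.001 -0.001 -1.   ] -> shift [ 0.1 -0.2 -0.2] spin 0.001 q6 2.17 F [-3.6 -1.6 -0.8] w 13.8
```

The tray is supported at the expected height. I'll release, rise and back away to look.

```bash
python3 -m handwheel '[[[0,0,0],0,0.6],[[0,0,0],0,0.5],[[0,0,0],0,0.2],[[0,0,0],0,0],[[0,0,0],0,0]]' 50; python3 -m handwheel '[[[-5,0,0],0,-0.1],[[-20,0,0],0,-0.1],[[-45,0,0],0,-0.1],[[-80,0,0],0,-0.1],[[-110,0,0],0,-0.1]]' 50; python3 -m handwheel '[[[0,250,0],0,-0.1],[[0,250,0],0,-0.1],[[0,250,0],0,-0.1],[[0,250,0],0,-0.1],[[0,250,0],0,-0.1]]' 50; python3 -m handwheel '[[[0,200,0],0,-0.1],[[0,200,0],0,-0.1],[[0,200,0],0,-0.1],[[0,200,0],0,-0.1],[[0,200,0],0,-0.1]]' 50
python3 - <<'E'
from h import *
go(490,268,133.5,80.8)
p,w=cloud("top");np.save('/tmp/t4.npy',w)
p2,w2=cloud("scene")
cv2.imwrite('pics/6.png',np.hstack([cv2.resize(p[130:300,90:240],(400,453),interpolation=2),cv2.resize(p2[130:280,20:170],(400,453),interpolation=2)]))
A=np.radians(80.8);ex=np.array([np.cos(A),np.sin(A)]);ey=np.array([-ex[1],ex[0]])
q=w[110:250,80:260].reshape(-1,3)*1e3;q=q[~np.isnan(q[:,0])];d=q[:,:2]-[491.2,269.1];X=d@ex;Y=d@ey
rim=(q[:,2]>66)&(q[:,2]<84)&((abs(X)>104)|(abs(Y)>59.5))&(abs(X)<112)&(abs(Y)<67)
M=np.c_[X[rim],Y[rim],np.ones(rim.sum())];c=np.linalg.lstsq(M,q[rim,2],rcond=None)[0]
print('wall top slope deg',np.degrees(c[:2]).round(2),'z (76)',c[2].round(1),rim.sum())
print('rect',cv2.minAreaRect(q[rim][:,:2].astype(np.float32)))
for n,sx in(('x+',1),('x-',-1)):
    m=(abs(sx*X-58)<34)&(abs(Y)<40)&(q[:,2]>86)&(q[:,2]<100);print(n,'flange? n',m.sum(),np.median(q[m,2]).round(1) if m.any() else '')
    for s in(1,-1):
        m=(abs(sx*X-58)<18)&(s*Y>5)&(abs(Y)<35)&(q[:,2]>112)&(q[:,2]<122)
        if m.any():print('tab',m.sum(),np.percentile(Y[m],[3,97]).round(1),q[m,2].mean().round(1))
def box(n,u0,u1,v0,v1,z0,z1):
    s=w[v0:v1,u0:u1].reshape(-1,3);s=s[(s[:,2]>z0)&(s[:,2]<z1)]
    print(n,len(s),cv2.minAreaRect((s[:,:2]*1000).astype(np.float32))[:2] if len(s)>3 else '')
box('beaker',165,210,240,290,.04,.07);box('dropper',350,385,250,285,.02,.12)
E
```

```text
time_s: 16.4
ee_pos: [0.4901, 0.2681, 0.1338]
eef_rot: [0.747, 1.57, -2.554]
force: [-0.3, 0.0, -0.1]
grip_width: 0.0438
time_s: 16.9
ee_pos: [0.4901, 0.2682, 0.2459]
eef_rot: [-3.136, 1.571, -0.154]
force: [0.1, -1.2, 1.0]
grip_width: 0.0513
time_s: 17.4
ee_pos: [0.4497, 0.0196, 0.2465]
eef_rot: [-3.078, 1.57, -0.096]
force: [1.8, -0.3, -0.3]
grip_width: 0.0515
time_s: 17.9
ee_pos: [0.4168, -0.1821, 0.2468]
eef_rot: [2.682, 1.569, -0.625]
force: [-0.4, 0.3, 0.5]
grip_width: 0.0516
t 17.9 p [ 416.8 -182.1  246.8] jaw -99.4 tilt [ 0.001 -0.001 -1.   ] -> shift [ 113.  -456.1    1.8] spin -0.004 q6 1.24 F [-0.4  0.3  0.5] w 51.6
wall top slope deg [-0.1  -0.13] z (76) 75.1 717
rect ((491.2025146484375, 269.55059814453125), (221.14395141601562, 130.27926635742188), 80.75524139404297)
x+ flange? n 728 92.9
tab 49 [18.8 26.7] 116.7
tab 48 [-27.2 -19.9] 116.3
x- flange? n 17 86.5
beaker 110 ((297.772216796875, 219.53091430664062), (45.41533279418945, 43.524696350097656))
dropper 0
```

View pics/6.png

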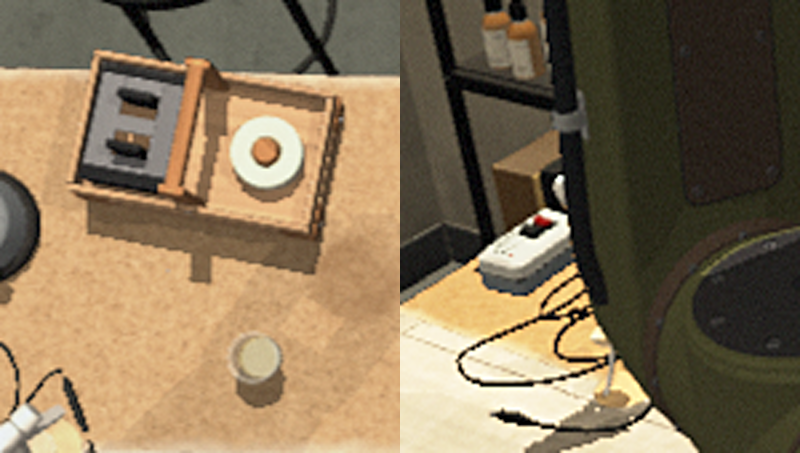

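The tray is seated level and centred: wall top 75 mm, flange 93 mm, tabs out. The beaker hasn't moved. The arm hides the dropper, so I'll move it aside and check.

```bash
python3 -m handwheel '[[[0,-180,0],0,-0.1],[[0,-180,0],0,-0.1],[[0,-180,0],0,-0.1],[[0,-180,0],0,-0.1],[[0,-180,0],0,-0.1]]' 50; python3 -m handwheel '[[[0,0,0],0,-0.1],[[0,0,0],0,-0.1],[[0,0,0],0,-0.1],[[0,0,0],0,-0.1],[[0,0,0],0,-0.1]]' 50
python3 - <<'E'
from h import *
p,w=cloud("top")
s=w[250:285,350:385].reshape(-1,3);s=s[(s[:,2]>.02)&(s[:,2]<.12)]
print(len(s),cv2.minAreaRect((s[:,:2]*1000).astype(np.float32))[:2] if len(s)>3 else '')
go(0,0,0,0)
hand_in()
E
```

```text
time_s: 18.5
ee_pos: [0.4467, 0.0034, 0.2471]
eef_rot: [-2.75, 1.569, 0.235]
force: [0.2, -0.1, -0.1]
grip_width: 0.0515
time_s: 19.0
ee_pos: [0.4466, 0.0029, 0.2471]
eef_rot: [-2.73, 1.569, 0.255]
force: [0.5, -0.2, -0.5]
grip_width: 0.051
230 ((299.4681396484375, -222.31898498535156), (36.856285095214844, 36.53633499145508))
t 19.05 p [446.6   3.  247. ] jaw -99.0 tilt [ 0.002  0.    -1.   ] -> shift [246.2  72.9 441.1] spin 1.414 q6 1.65 F [ 0.   0.4 -1.4] w 51.6
the job is handed in; nothing more can be done
```

I closed the tub with the sprung cap, locked it, and set the carrier tray onto the base tray. The job was handed in at about 19 s; hand-in gives no verdict.

- **Cap:** after release its flange lay flat on the rim (59 mm, tilt under 0.2°). Both tabs had sprung out to about ±26–27 mm, against 27 mm when free. They were still out after the tray was carried and set down.
- **Tray:** it went down with no contact until its weight came off at the expected height. It sits level within about 0.15° and within 0.5 mm of the base's centre. The wall top read 75.1 mm against an expected 76 mm; the same wall also read about 0.3 mm low before the lift, so I took this as camera error.
- **Beaker and dropper:** both measured within 0.3 mm of where they started. The arm hid the dropper at first, so I moved it aside and checked again before handing in.
- **Not checked:** the scene camera's view of the seated tray was blocked by the arm, so that check rests on the top camera and the force readings.

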